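# Slide the battery pack onto the particle counter's shoe until it clicks

### The arm

A 6-joint arm with a two-finger parallel gripper is mounted at the origin on a cart in front of the work surface, level with it; the furniture and walls round the work are solid. World frame = base frame: x ahead of the robot, y to its left, z up, the work surface at z = 0. Lengths are in m, angles in degrees, forces in N, time in s.
With the tool pointing down it reaches from about 0.375 to 0.9 m from the base axis. Payload 3.1 kg.
Tool frame: the origin (TCP) lies between the finger pads; the fingertips stand 25 mm ahead of it and the grasp point (between the pads) lies 6 mm ahead of it; z points along the fingers, y is the line along which they close (so a half turn about z gives the same grasp; the last joint's range is limited). The gripper opens to 85 mm and grips with 20 to 120 N. Pads are 22 mm wide; open, the fingers measure 114 mm over their backs; the gripper's body (76 mm by 85 mm) begins 54 mm behind the grasp point. The pads swing forward as they close: fully open they stand 13 mm farther back than shut.
Start: joints at [59.043, 30.224, 82.088, -0, 67.689, -10.227], TCP at [0.221, 0.585, 0.256] pointing down, gripper open.
Joint ranges: [-176.69, 176.69], [-43.24, 126.21], [12.49, 139.97], [-82, 262], [0, 151.66], [-163.58, 163.58]. Speed limits (degrees/s): [159.86, 159.86, 180, 180, 180, 180].

### API

Orientations are given as [roll, pitch, yaw] about the fixed x, y, z axes, in that order (R = Rz(yaw) Ry(pitch) Rx(roll)).
In Python, from plant import manip, move_gripper, solver, sense, vision, workorder gives the robot as it stands. Calls block until the motion is done:
- manip.goto(position, orientation): joint-space move of the TCP to a pose.
- manip.line_to(position, max_speed=0.15, rot=None, stop_force=None): straight line of the TCP; rot=None keeps the orientation; max_speed is the mean speed in m/s. With stop_force (N) it stops when the force on the tool has changed by that much, and returns True; else False.
- manip.movej(angles): joint-space move.
- move_gripper(opening): finger opening in m; the grip force is fixed at half the most; returns when the fingers have stopped.
- manip.hold(seconds).
- solver.inverse_kinematics(position, orientation): joint angles nearest the present ones, or None.
- sense(): the state.
- vision.read_camera(name): name is "side" or "top"; returns the picture (384x512x3 uint8, blue, green, red); there is no depth.
- vision.camera_params(name): a dict with "mtx" (3x3 intrinsics, pixels), "R" (3x3) and "t" (3): a world point X has camera coordinates R X + t. Camera axes: x right, y down, z forward; pixel columns grow to the right and rows downward; lengths in m; the calibration is good to about 2 mm. A picture is of the moment at which its call begins. camera_params takes no time and is no camera call.
A pose or a line that the arm cannot do raises manip.PlanningError and nothing moves.
- workorder.job_done(): hands the job in; it is judged then, once.
The state is a dict: "t": time; "qpos": joint angles; "qvel": joint speeds; "joint_efforts": joint torques, N m; "tcp_pos": TCP position; "tool_rot": TCP orientation; "wrist_force": force on the tool from outside, world axes, zero at the start; "wrist_torque": the same for the moment, N m; "width": finger opening in m; "gripper_force": force on a finger pad.
Only numpy, scipy, OpenCV 4.12 (cv2) and the standard library are available. Lean on these libraries where they do the work, as an engineer would, in place of code of your own. Each camera call takes 0.05 s, during which the arm holds its last target. There are 200 camera calls.

### The job

Put the loose battery pack on the particle counter: lay it on the foot of the counter's sloping battery shoe, copper contacts leading, and slide it up the rail until the sprung catch clicks in and holds it fully home, then let go. Leave the timer and the two bottles where they stand.

Things in the scene. Friction and masses are not known exactly. Their poses are not given: they have to be found in the camera images.
- battery_center (a point): centre of the loose battery pack, a grey block 100 (x) x 56 (y) x 46 (z) mm, about 0.32 kg, with black ribbed grip panels on its two long sides, an orange band round its rear (-x) end and two copper contacts in its leading (+x) end. It starts flat on the bench on its slotted underside, this point 23 mm up, z up, leading end turned away from the robot
- battery_slot (a point): centre of the pack's underside, 23 mm below battery_center, axes as there. A T-slot runs along x, open at the leading end: 36 mm wide and 16 mm deep, narrowed at the bottom by two lips 4 mm thick and 20 mm apart, which run from x = -46 to +28 mm; the leading 22 mm of the slot has no lips and its mouth is flared
- shoe: battery shoe on the sloping front of the fixed, pale grey particle counter. Frame: x up the slope (30 degrees above level, away from the robot), y across, z square off the deck; origin on the deck where battery_slot lies when the pack is home with its axes parallel to these. The dark deck is 60 mm wide, from x = -86 to +51 mm; beside it the counter (92 mm wide) is 10 mm lower
- shoe_start (a point): point at (-60, 0, 23) mm in the shoe frame, axes as there: where battery_center lies when the pack has been laid flat on the lower part of the deck, 60 mm short of home, its lips just short of the rail. The pack's underside slides on the deck. Deck and rail are slippery (friction about 0.25): a pack let go before it reaches the catch slides back down
- rail_foot (a point): lower tip of the aluminium T-rail, on the deck at shoe x = -24 mm, axes as the shoe. Rail stem 12 mm wide; head 6 to 12.5 mm above the deck, 10 mm wide at this tip, widening to 28 mm at shoe x = -4 mm and so on to +40 mm. In the pack's slot it has 4 mm play to each side and 2 mm off the deck; straighten the pack if it binds
- shoe_stop (a point): middle of the flat stop face across the deck's upper end (shoe x = +51 mm, 17 mm off the deck; face 64 mm wide, 34 mm high), axes as the shoe; the pack comes home 1 mm short of it. Two sprung copper terminals stand 6 mm out of it and push back with 1.5 to 3 N. Behind it the counter's housing (108 mm wide) rises to 0.19 m above the bench, its handle and inlet to 0.23 m
- catch (a joint): sprung round steel nose in the rail head at shoe x = +22 mm, 10 mm proud of it. 0 = out; metres pressed in (7 N to start, 10 N at 6 mm). The pack's front presses it in 6 mm during the last 25 mm of the slide, which takes 5 to 15 N; with the pack home it springs out to near 0 into a pocket of the pack and holds it there
- timer: bench timer, a pale wedge 74 x 60 x 21 mm, origin at the centre of its underside; a bystander
- buffer_bottle: clear bottle with a blue cap, 56 mm across and 107 mm high, origin at the centre of its underside; a bystander
- amber_bottle: amber bottle with a black cap, 51 mm across and 102 mm high, origin at the centre of its underside; a bystander

How it is judged:
By the outcome, as a careful person would: the job done as asked, in the order asked, and still so for the second after the job is handed in, with the robot touching nothing.
It also fails if it takes over 42 s, if anything falls off the work surface, if the arm or the gripper's body presses on something with over 40 N, if the wrist force passes 120 N, or if a joint passes its speed limit or range.

## Working session

There is one attempt and no reset: what is moved stays moved. The work goes in short steps, each a Python script; the robot and the scene stay as the last script left them, time stands still between calls to the robot, and variables do not carry over. Pictures are saved under pics/ and viewed, at most 10 in all, crops included, and the job is handed in when it is done.

```bash
mkdir -p pics; python3 - <<'E'
from plant import manip, move_gripper, solver, sense, vision, workorder
import cv2
for n in("side","top"):
    cv2.imwrite(f"pics/{n}0.png",cv2.resize(vision.read_camera(n),(800,600),interpolation=cv2.INTER_CUBIC))
    p=vision.camera_params(n);print(n,p["mtx"].tolist(),p["R"].round(4).tolist(),p["t"].round(4).tolist(), (-p["R"].T@p["t"]).round(3))
print(sense())
E
```

```text
side [[416.9571525196407, 0.0, 260.6006313300563], [0.0, 416.9571525196407, 193.12864263836244], [0.0, 0.0, 1.0]] [[0.857, -0.5153, -0.0066], [-0.4392, -0.7238, -0.5322], [0.2694, 0.459, -0.8466]] [-0.5189, 0.2401, 0.921] [ 0.302 -0.516  0.904]
top [[351.2280624249272, 0.0, 259.1620171706863], [0.0, 351.2280624249272, 188.4142859581332], [0.0, 0.0, 1.0]] [[0.0021, -0.9998, 0.0188], [-0.9974, -0.0034, -0.0721], [0.0721, -0.0186, -0.9972]] [-0.0766, 0.5726, 0.8969] [ 0.507 -0.058  0.937]
{'t': 0.1, 'qpos': array([ 5.90420662e+01,  3.02727062e+01,  8.21488267e+01, -4.92473128e-04,
        6.76872289e+01, -1.02278996e+01]), 'qvel': array([-0.02864262, -0.00453942, -0.14471036,  0.13357814,  0.0619958 ,
        0.00103856]), 'joint_efforts': array([ 1.36483877e-04, -4.43303633e+01, -1.78585607e+01, -2.69585444e-04,
        3.83960840e-03,  9.11924786e-06]), 'tcp_pos': array([0.22090474, 0.58403696, 0.25544262]), 'tool_rot': array([-1.79892886e+02, -1.88641512e-02,  1.59270136e+02]), 'wrist_force': array([ 0.80186432, -0.69491608, -0.25004266]), 'wrist_torque': array([-0.02668818,  0.01790142, -0.0241198 ]), 'gripper_force': 0.0, 'width': 0.08527704080216984}
```

View pics/side0.png

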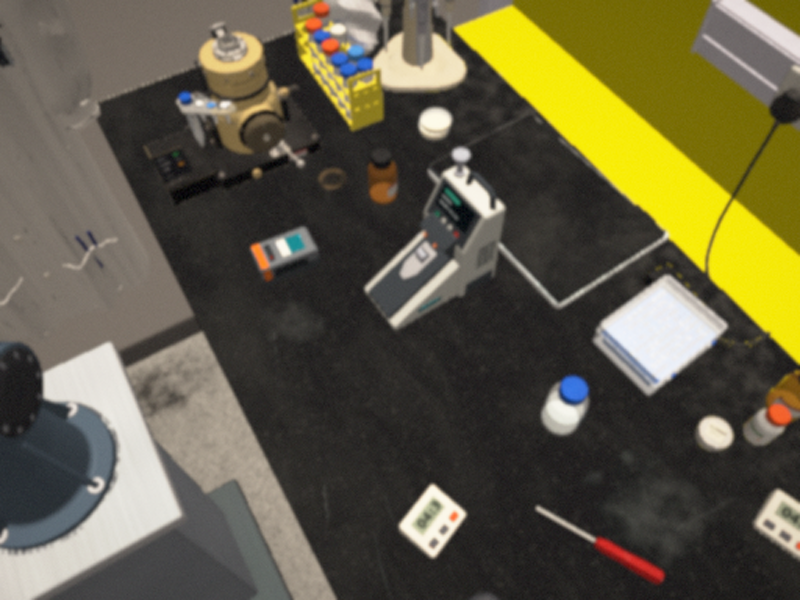

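View pics/top0.png

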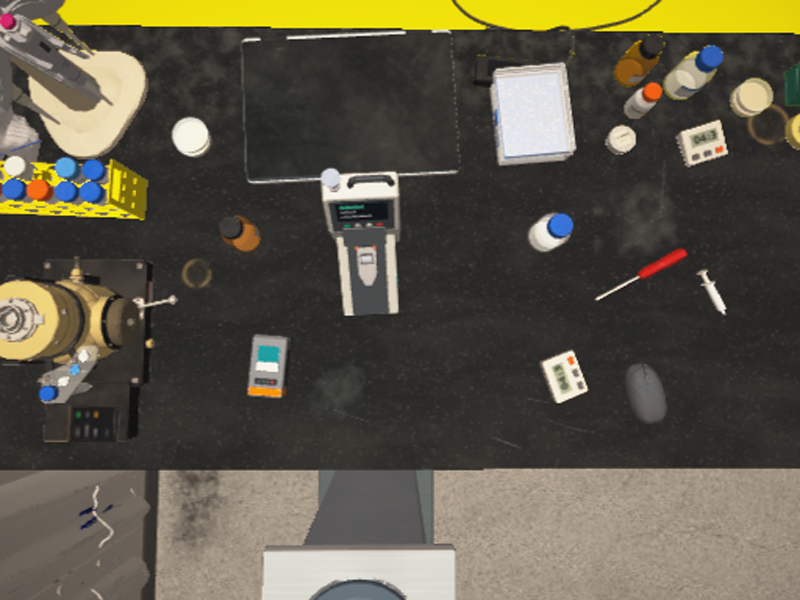

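The side view shows the pack at (285,250), the counter at (435,250), the buffer bottle at (565,405), the amber bottle at (382,177) and the timer at (433,520). In the top view the pack is at (267,365) with its orange rear towards the robot, and the shoe deck is at (370,270).

```bash
python3 - <<'E'
from plant import vision
import cv2,numpy as np
t=vision.read_camera("top");s=vision.read_camera("side")
np.save("t.npy",t);np.save("s.npy",s)
def crop(im,x,y,w,h,k):
    c=cv2.resize(im[y:y+h,x:x+w],None,fx=k,fy=k,interpolation=cv2.INTER_CUBIC)
    for i in range(0,w,10):cv2.line(c,(i*k,0),(i*k,8),(0,255,0) if (x+i)%50 else (0,0,255),1)
    for i in range(0,h,10):cv2.line(c,(0,i*k),(8,i*k),(0,255,0) if (y+i)%50 else (0,0,255),1)
    return c
a=crop(t,150,205,50,60,5);b=crop(t,200,110,70,100,6)[:600]
c=crop(s,150,140,60,42,5);
can=np.zeros((600,800,3),np.uint8)
can[:300,:250]=a;can[300:510,:300]=c;can[:600,340:760]=b
cv2.imwrite("pics/c1.png",can)
cv2.imwrite("pics/c2.png",crop(s,220,90,110,120,5)[:600])
E
```

```text
(no output)
```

View pics/c1.png

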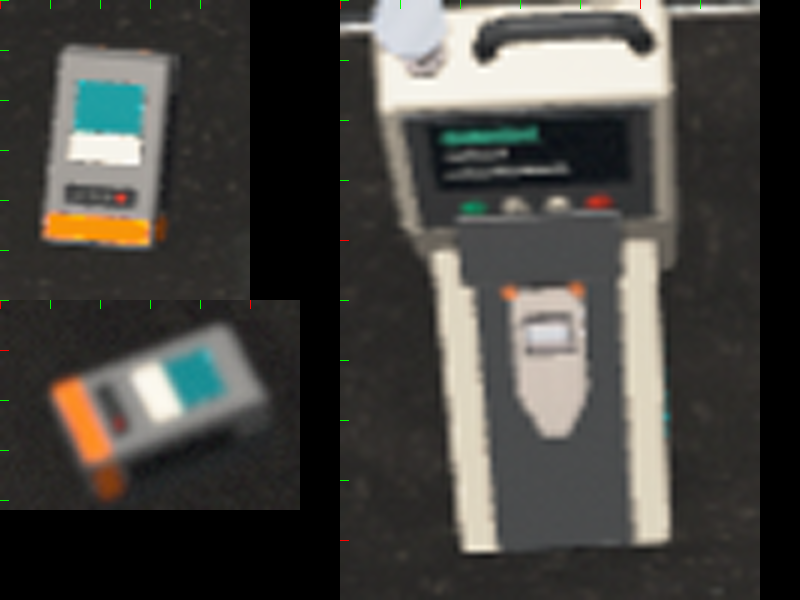

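View pics/c2.png

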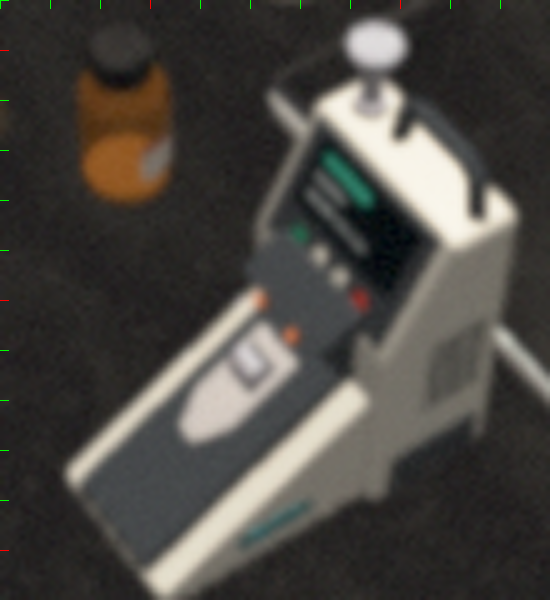

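The pack's top face is sharp in the top crop, with corners near (63,47), (168,55), (152,246) and (43,240). Of the shoe I can see the deck foot at (499,549)–(633,543), the rail tip at (555,436), the rail shoulders and the stop's top edge. The side crop shows the same points.

```bash
cat > h.py <<'E'
import numpy as np,cv2
from scipy.spatial.transform import Rotation as Ro
from scipy.optimize import least_squares
from plant import vision
P={n:vision.camera_params(n) for n in("top","side")}
def proj(n,X):
    p=P[n];c=X@p["R"].T+p["t"];u=c@p["mtx"].T;return u[:,:2]/u[:,2:]
def ray(n,uv,z):
    p=P[n];d=p["R"].T@np.linalg.inv(p["mtx"])@np.array([uv[0],uv[1],1]);o=-p["R"].T@p["t"];return o+d*(z-o[2])/d[2]
def px(pts,ox,oy,k,cx=0,cy=0):
    a=np.array(pts,float)-[cx,cy];return (a+.5)/k-.5+[ox,oy]
E
python3 - <<'E'
from h import *
# pack
B=np.array([[50,28,23],[50,-28,23],[-50,-28,23],[-50,28,23]])/1e3
top=px([(63,47),(169,55),(152,246),(43,240)],150,205,5)
side=px([(218,323),(265,385),(107,464),(53,388)],150,140,5,0,300)
T=lambda q:B@Ro.from_euler('z',q[2]).as_matrix().T+[q[0],q[1],.023]
for names in(("top",),("side",),("top","side")):
    f=lambda q:np.concatenate([(proj(n,T(q))-(top if n=="top" else side)).ravel() for n in names])
    r=least_squares(f,[.45,.2,0],loss='soft_l1',x_scale=[.1,.1,1]);print("pack",names,r.x[:2].round(4),np.degrees(r.x[2]).round(2),f(r.x).round(1))
# shoe
O=np.array([[-86,30,0],[-86,-30,0],[51,32,34],[51,-32,34],[-24,5,12.5],[-24,-5,12.5],[-4,14,12.5],[-4,-14,12.5]])/1e3
top=px([(499,549),(633,543),(459,222),(620,213),(541,436),(569,436),(518,387),(588,380)],200,110,6,340)
S=O[[0,1,4,5,6,7]];side=px([(78,484),(145,570),(180,432),(197,443),(185,407),(233,430)],220,90,5)
D=lambda q,O:O@Ro.from_euler('zy',[q[3],-np.pi/6]).as_matrix().T+q[:3]
for names in(("top",),("side",),("top","side")):
    f=lambda q:np.concatenate([(proj(n,D(q,O if n=="top" else S))-(top if n=="top" else side)).ravel() for n in names])
    r=least_squares(f,[.6,0,.07,0],loss='soft_l1',x_scale=[.1,.1,.1,1]);print("shoe",names,r.x[:3].round(4),np.degrees(r.x[3]).round(2),f(r.x).round(1))
E
```

```text
pack ('top',) [0.4557 0.1465] -4.25 [-0.5 -0.8  0.6 -0.7  0.3  1.1 -0.3  0.6]
pack ('side',) [0.4582 0.1482] 0.58 [ 1.1 -2.4  1.5 -0.4 -2.3  0.7 -0.7  0.7]
pack ('top', 'side') [0.4564 0.1471] -3.02 [-1.1 -0.9 -0.1 -1.3  0.5  0.5 -0.1  0.6  1.8 -1.3  1.   1.3 -3.9  0.7
 -1.   0.1]
shoe ('top',) [ 0.6129 -0.0158  0.1014] 2.71 [-0.7  0.3  0.9  0.4 -0.8  8.1  0.9  8.4  0.3 -1.7 -0.2 -1.8 -0.2 -1.
 -0.1 -0.3]
shoe ('side',) [0.6224 0.0024 0.0343] 2.89 [ 0.6  0.9 -0.4 -0.2  0.2  0.  -1.1  0.5  2.8 -2.8 -0.6  0. ]
shoe ('top', 'side') [ 0.615  -0.0136  0.061 ] 2.65 [-0.4  0.1  0.2  0.2 -0.1 10.   0.2 10.5  0.3 -1.  -0.4 -1.2 -0.  -0.
 -0.4  0.7  0.5  0.8 -0.2  0.3  0.7 -0.3 -0.5  0.3  3.5 -3.3  0.2 -0.3]
```

```bash
python3 - <<'E'
from h import *
O=np.array([[-86,30,0],[-86,-30,0],[51,32,34],[51,-32,34],[-24,5,12.5],[-24,-5,12.5],[-4,14,12.5],[-4,-14,12.5]])/1e3
top=px([(499,549),(633,543),(462,288),(621,280),(541,436),(569,436),(518,387),(588,380)],200,110,6,340)
S=O[[0,1,4,5,7]];side=px([(78,484),(145,570),(180,432),(197,443),(233,430)],220,90,5)
D=lambda q,O:O@Ro.from_euler('zy',[q[3],-np.pi/6]).as_matrix().T+q[:3]
for names in(("top",),("side",),("top","side")):
    f=lambda q:np.concatenate([(proj(n,D(q,O if n=="top" else S))-(top if n=="top" else side)).ravel() for n in names])
    r=least_squares(f,[.6,0,.07,0],loss='soft_l1',x_scale=[.1,.1,.1,1]);print("shoe",names,r.x[:3].round(4),np.degrees(r.x[3]).round(2),f(r.x).round(1))
q=r.x
print("foot",D(q,np.array([[-.086,0,0],[-.06,0,.023],[0,0,.023]])).round(4))
print(proj("side",D(q,O)))
# pack: bright-face mask in top, rectangle
t=np.load("t.npy")[205:265,150:200];m=((t.max(2)>70)).astype(np.uint8)
m=cv2.morphologyEx(m,cv2.MORPH_OPEN,np.ones((2,2)));c=max(cv2.findContours(m,0,2)[0],key=cv2.contourArea)
bx=cv2.boxPoints(cv2.minAreaRect(c))+[150,205];print(bx, np.array([ray("top",b,.046) for b in bx]).round(4))
o=np.load("t.npy")[205:265,150:200].astype(int);m=(o[...,2]>200)&(o[...,0]<90)&(o[...,1]>90);y,x=np.nonzero(m);print("band",ray("top",(x.mean()+150,y.mean()+205),.046),len(x))
m=(o[...,2]<90)&(o[...,0]>110)&(o[...,1]>110);y,x=np.nonzero(m);print("teal",ray("top",(x.mean()+150,y.mean()+205),.046),len(x))
m=(o.min(2)>190);y,x=np.nonzero(m);print("white",ray("top",(x.mean()+150,y.mean()+205),.046),len(x))
E
```

```text
shoe ('top',) [ 0.6155 -0.0132  0.0465] 2.7 [-0.1  0.1  0.1  0.2 -0.2 -0.2  0.   0.1  0.5 -0.7 -0.2 -0.8  0.2  0.4
 -0.3  1.1]
shoe ('side',) [ 0.6162 -0.0112  0.0569] 1.96 [ 0.4  0.4 -0.6 -0.   0.6 -0.4 -0.6  0.2  0.1 -0.2]
shoe ('top', 'side') [ 0.6141 -0.014   0.0624] 2.5 [-0.4  0.3  0.3  0.5 -0.4 -0.7  0.3 -0.4  0.4 -0.7 -0.2 -0.9  0.1  0.3
 -0.2  1.   0.2  0.7 -0.5  0.3  0.5 -0.4 -0.7  0.2  0.  -0.3]
foot [[ 0.5397 -0.0178  0.0194]
 [ 0.5507 -0.0167  0.0523]
 [ 0.6026 -0.014   0.0823]]
[[235.43424357 187.10734722]
 [248.06424455 203.85672926]
 [268.26976374 144.26401481]
 [283.49162832 161.80075307]
 [256.07374852 175.64039378]
 [258.29345444 178.40597636]
 [259.90255116 167.58686405]
 [266.21398372 175.28452744]]
[[158.52644539 254.28722382]
 [160.80797386 214.36045456]
 [185.12856293 215.75020218]
 [182.84703064 255.67697144]] [[0.4052 0.1764 0.046 ]
 [0.5046 0.173  0.046 ]
 [0.5013 0.1119 0.046 ]
 [0.4018 0.1159 0.046 ]]
band [0.41487299 0.14993118 0.046     ] 101
teal [0.4754387  0.14623475 0.046     ] 125
white [0.45479418 0.1470776  0.046     ] 76
```

```bash
cat >> h.py <<'E'
from plant import manip,move_gripper,solver,sense,workorder
FL=Ro.from_euler('x',180)
def rpy(R):return R.as_euler('xyz',degrees=True)
PK=Ro.from_euler('z',-3.5,degrees=True);PC=np.array([.4555,.1470,.023])
def SR(yaw=2.5):return Ro.from_euler('zy',[yaw,-30],degrees=True)
SO=np.array([.6141,-.014,.0624])
GX=-.015;GZ=.005   # grasp point in the pack frame (from centre)
def tcp(c,R):return c+R.apply([GX,0,GZ+.006])   # tcp 6 mm behind grasp point
def st():
    s=sense();print(round(s["t"],2),s["tcp_pos"].round(4),s["tool_rot"].round(2),"F",s["wrist_force"].round(1),"M",s["wrist_torque"].round(2),"w",round(s["width"],4),round(s["gripper_force"],1));return s
E
python3 - <<'E'
from h import *
a=np.array([11.5,203.]);b=np.array([143.6,24.])
f=lambda X:np.concatenate([proj("top",X[None])[0]-a,proj("side",X[None])[0]-b])
r=least_squares(f,[.5,.5,.2]);print("micro top",r.x,r.fun)
for k in(0,180):
    Z=Ro.from_euler('z',k,degrees=True)
    for c,R in((PC+[0,0,.15],PK),(PC,PK),(SO+SR().apply([-.062,0,.07]),SR()),(SO+SR().apply([0,0,.023]),SR())):
        q=solver.inverse_kinematics(tcp(c,R),rpy(R*FL*Z));print(k,rpy(R*FL*Z).round(1),None if q is None else np.round(q,1))
E
```

```text
micro top [0.5221306  0.40546124 0.25508112] [-0.92172494  2.12418134  3.03114061  0.03316625]
0 [-126.8    0.    -3.5] [-24.1  36.2 117.5  55.4  65.6  27. ]
0 [-126.8    0.    -3.5] [-24.1  56.6 117.4  65.4  55.6   6.8]
0 [-128.2  -30.     2.9] [-41.4  50.7 109.4  57.8  66.9 -16.4]
0 [-128.2  -30.     2.9] [-35.8  52.8  99.4  59.7  69.1  -7.8]
180 [126.8   0.  176.5] [ -24.1   36.2  117.5   55.4   65.6 -153. ]
180 [126.8   0.  176.5] None
180 [ 128.2   30.  -177.1] None
180 [ 128.2   30.  -177.1] None
```

```bash
sed -i "s/from_euler('x',180)/from_euler('x',180,degrees=True)/" h.py
python3 - <<'E'
from h import *
for k in(0,180):
    Z=Ro.from_euler('z',k,degrees=True)
    for c,R in((PC+[0,0,.25],PK),(PC,PK),(SO+SR().apply([-.062,0,.09]),SR()),(SO+SR().apply([-.062,0,.023]),SR()),(SO+SR().apply([0,0,.023]),SR()),(SO+SR().apply([0,0,.15]),SR())):
        q=solver.inverse_kinematics(tcp(c,R),rpy(R*FL*Z));print(k,rpy(R*FL*Z).round(1),tcp(c,R).round(3),None if q is None else np.round(q,1))
E
```

```text
0 [180.    0.   -3.5] [0.441 0.148 0.284] [  4.7  15.7 102.3  -0.   62.   98.2]
0 [180.    0.   -3.5] [0.441 0.148 0.034] [  4.7  42.2 113.6  -0.   24.2  98.2]
0 [178.6 -30.    2.9] [ 0.497 -0.017  0.111] [-20.6  35.2 127.8 137.9  15.2 -69.5]
0 [178.6 -30.    2.9] [ 0.53  -0.017  0.053] [-18.8  44.2 123.9 150.5  19.1 -80.8]
0 [178.6 -30.    2.9] [ 0.584 -0.015  0.084] [-16.2  40.1 115.8 121.4   9.4 -48.3]
0 [178.6 -30.    2.9] [ 0.521 -0.015  0.194] [-18.9  23.3 121.   53.1  11.7  18.4]
180 [-180.     0.   176.5] [0.441 0.148 0.284] [  4.7  15.7 102.3  -0.   62.  -81.8]
180 [-180.     0.   176.5] [0.441 0.148 0.034] [  4.7  42.2 113.6  -0.   24.2 -81.8]
180 [-178.6   30.  -177.1] [ 0.497 -0.017  0.111] [-20.6  35.2 127.8 137.9  15.2 110.5]
180 [-178.6   30.  -177.1] [ 0.53  -0.017  0.053] [-18.8  44.2 123.9 150.5  19.1  99.2]
180 [-178.6   30.  -177.1] [ 0.584 -0.015  0.084] [-16.2  40.1 115.8 121.4   9.4 131.7]
180 [-178.6   30.  -177.1] [ 0.521 -0.015  0.194] [ -18.9   23.3  121.    53.1   11.7 -161.6]
```

```bash
cat >> h.py <<'E'
def SR(yaw=2.5):return Ro.from_euler('ZY',[yaw,-30],degrees=True)
FL=Ro.from_euler('y',20,degrees=True)*FL
def tcp(c,R):return c+R.apply([GX,0,GZ])-(R*FL).apply([0,0,.006])
E
python3 - <<'E'
from h import *
O=np.array([[-86,30,0],[-86,-30,0],[51,32,34],[51,-32,34],[-24,5,12.5],[-24,-5,12.5],[-4,14,12.5],[-4,-14,12.5]])/1e3
top=px([(499,549),(633,543),(462,288),(621,280),(541,436),(569,436),(518,387),(588,380)],200,110,6,340)
S=O[[0,1,4,5,7]];side=px([(78,484),(145,570),(180,432),(197,443),(233,430)],220,90,5)
D=lambda q,O:O@Ro.from_euler('ZY',[q[3],-np.pi/6]).as_matrix().T+q[:3]
for names in(("top",),("side",),("top","side")):
    f=lambda q:np.concatenate([(proj(n,D(q,O if n=="top" else S))-(top if n=="top" else side)).ravel() for n in names])
    r=least_squares(f,[.6,0,.07,0],loss='soft_l1',x_scale=[.1,.1,.1,1]);print("shoe",names,r.x[:3].round(4),np.degrees(r.x[3]).round(2),abs(f(r.x)).mean().round(2))
SO=r.x[:3];y=np.degrees(r.x[3]);open("h.py","a").write(f"SO=np.array({SO.tolist()});YAW={y}\n")
R=SR(y)
for k in(0,180):
    Z=Ro.from_euler('z',k,degrees=True)
    for c,R_ in((PC+[0,0,.25],PK),(PC,PK),(SO+R.apply([-.062,0,.09]),R),(SO+R.apply([-.062,0,.023]),R),(SO+R.apply([0,0,.023]),R),(SO+R.apply([0,0,.15]),R)):
        q=solver.inverse_kinematics(tcp(c,R_),rpy(R_*FL*Z));print(k,rpy(R_*FL*Z).round(1),tcp(c,R_).round(3),None if q is None else np.round(q,1))
E
```

```text
shoe ('top',) [ 0.6155 -0.0128  0.0467] 3.36 0.33
shoe ('side',) [ 0.617  -0.0091  0.0542] 2.76 0.31
shoe ('top', 'side') [ 0.6141 -0.0136  0.0623] 3.18 0.41
0 [180.   20.   -3.5] [0.443 0.148 0.284] [ 3.3 24.  91.7  2.3 84.2 96.2]
0 [180.   20.   -3.5] [0.443 0.148 0.034] [  3.3  46.4 100.7   2.9  52.8  94.6]
0 [180.  -10.    3.2] [ 0.499 -0.02   0.112] [-17.1  32.7 113.8   8.4  24.4  62.4]
0 [180.  -10.    3.2] [ 0.533 -0.018  0.054] [-15.7  40.8 110.4   9.6  19.6  62.4]
0 [180.  -10.    3.2] [ 0.586 -0.015  0.085] [-13.8  39.2 102.1   5.9  29.2  68.1]
0 [180.  -10.    3.2] [ 0.523 -0.019  0.195] [-16.   24.8 106.9   5.2  39.   67. ]
180 [-180.   -20.   176.5] [0.443 0.148 0.284] [  3.3  24.   91.7   2.3  84.2 -83.8]
180 [-180.   -20.   176.5] [0.443 0.148 0.034] [  3.3  46.4 100.7   2.9  52.8 -85.4]
180 [ 180.    10.  -176.8] [ 0.499 -0.02   0.112] [ -17.1   32.7  113.8    8.4   24.4 -117.6]
180 [ 180.    10.  -176.8] [ 0.533 -0.018  0.054] [ -15.7   40.8  110.4    9.6   19.6 -117.6]
180 [ 180.    10.  -176.8] [ 0.586 -0.015  0.085] [ -13.8   39.2  102.1    5.9   29.2 -111.9]
180 [ 180.    10.  -176.8] [ 0.523 -0.019  0.195] [ -16.    24.8  106.9    5.2   39.  -113. ]
```

```bash
cat >> h.py <<'E'
FL=FL*Ro.from_euler('z',180,degrees=True)
E
python3 - <<'E'
from h import *
o=rpy(PK*FL);s=st()
manip.line_to(s["tcp_pos"]+[0,0,.09],max_speed=.2)
manip.goto(tcp(PC+[0,0,.25],PK),o)
manip.goto(tcp(PC+[0,0,.07],PK),o);st()
print(manip.line_to(tcp(PC,PK),max_speed=.1,stop_force=10));st()
move_gripper(0.03);st()
manip.line_to(tcp(PC+[0,0,.1],PK),max_speed=.12);st()
im=np.hstack([cv2.resize(vision.read_camera(n)[100:300,120:320],(400,400),interpolation=cv2.INTER_CUBIC) for n in("top","side")])
cv2.imwrite("pics/g1.png",im)
E
```

```text
0.2 [0.221  0.5842 0.2557] [-1.7992e+02 -1.0000e-02  1.5927e+02] F [ 0.2  0.9 -0.2] M [-0.01 -0.04  0.05] w 0.0851 0.0
3.34 [0.4433 0.1484 0.1042] [179.99 -19.92 176.56] F [-0.4 -0.8  0.1] M [-0.   -0.13  0.03] w 0.0853 0.0
False
4.19 [0.443  0.1478 0.034 ] [179.99 -19.95 176.5 ] F [-0.8 -0.9  0.3] M [-0.01 -0.15 -0.01] w 0.0858 0.0
4.58 [0.4432 0.1479 0.0344] [179.98 -19.92 176.49] F [0.6 0.4 5.9] M [ 0.1   0.02 -0.07] w 0.0555 63.8
5.56 [0.4421 0.1477 0.1331] [-179.99  -20.07  176.5 ] F [-0.3 -0.  -3.4] M [ 0.02 -0.29 -0.05] w 0.0553 63.7
```

View pics/g1.png

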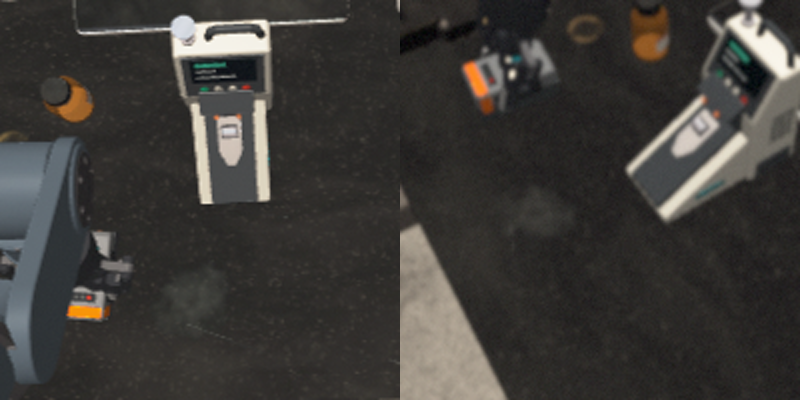

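The pack is held level in the gripper, with the orange rear at (88,310) in the top half and (480,90) in the side half. The shoe is clear. Next I lay the pack on the shoe, lowering until contact.

```bash
cat >> h.py <<'E'
def sc(x,z,y=0):R=SR(YAW);return tcp(SO+R.apply([x,y,.023+z]),R)
E
python3 - <<'E'
from h import *
R=SR(YAW);o=rpy(R*FL)
manip.goto(sc(-.064,.06),o);st()
print(manip.line_to(sc(-.064,-.015),max_speed=.04,stop_force=6))
s=st();print("off (shoe axes)",(R.inv().apply(s["tcp_pos"]-sc(-.064,0))*1e3).round(2), "F shoe",R.inv().apply(s["wrist_force"]).round(1),"M",R.inv().apply(s["wrist_torque"]).round(2))
im=np.hstack([cv2.resize(vision.read_camera(n)[y:y+130,x:x+130],(400,400),interpolation=cv2.INTER_CUBIC) for n,x,y in(("top",180,100),("side",200,90))])
cv2.imwrite("pics/g2.png",im)
E
```

```text
6.41 [ 0.5002 -0.0196  0.1045] [ 179.91    9.85 -176.89] F [ 0.1  0.2 -3.8] M [ 0.02  0.21 -0.05] w 0.0552 63.9
True
7.62 [ 0.5258 -0.0185  0.0603] [ 179.97    9.91 -176.83] F [-1.3 -0.1  2.1] M [-0.12  0.18  0.01] w 0.0554 64.5
off (shoe axes) [-0.59  0.01  8.87] F shoe [-0.  -0.   2.5] M [-0.09  0.18  0.06]
```

View pics/g2.png

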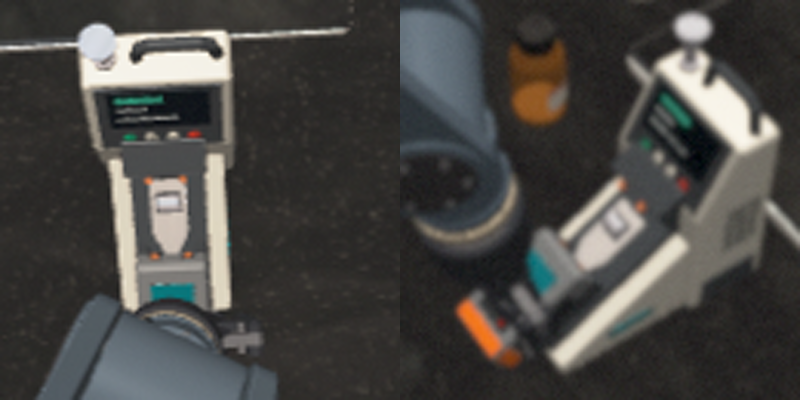

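```bash
python3 - <<'E'
from h import *
t=vision.read_camera("top");s=vision.read_camera("side")
a=cv2.resize(t[145:205,210:260],(500,600),interpolation=cv2.INTER_CUBIC);b=cv2.resize(s[140:200,225:255+0],(300,600),interpolation=cv2.INTER_CUBIC)
cv2.imwrite("pics/g3.png",np.hstack([a,b]))
# where model predicts the pack's leading corners (top z=46, bottom z=0) and rail tip for the present pose
R=SR(YAW);tp=sense()["tcp_pos"];c=tp-tcp(np.zeros(3),R)
L=np.array([[50,28,23],[50,-28,23],[50,-28,-23],[50,28,-23],[33,0,23]])/1e3
print(((proj("top",c+R.apply(L))-[210,145]+.5)*10).round(0).tolist(),((proj("side",c+R.apply(L))-[225,140]+.5)*10).round(0).tolist())
print(((proj("top",SO+R.apply(np.array([[-.024,0,.0125],[-.004,.014,.0125]])))-[210,145]+.5)*10).round(0))
E
```

```text
[[136.0, 417.0], [371.0, 405.0], [369.0, 326.0], [145.0, 338.0], [258.0, 475.0]] [[211.0, 224.0], [342.0, 384.0], [423.0, 433.0], [295.0, 277.0], [225.0, 353.0]]
[[260. 370.]
 [198. 299.]]
```

View pics/g3.png

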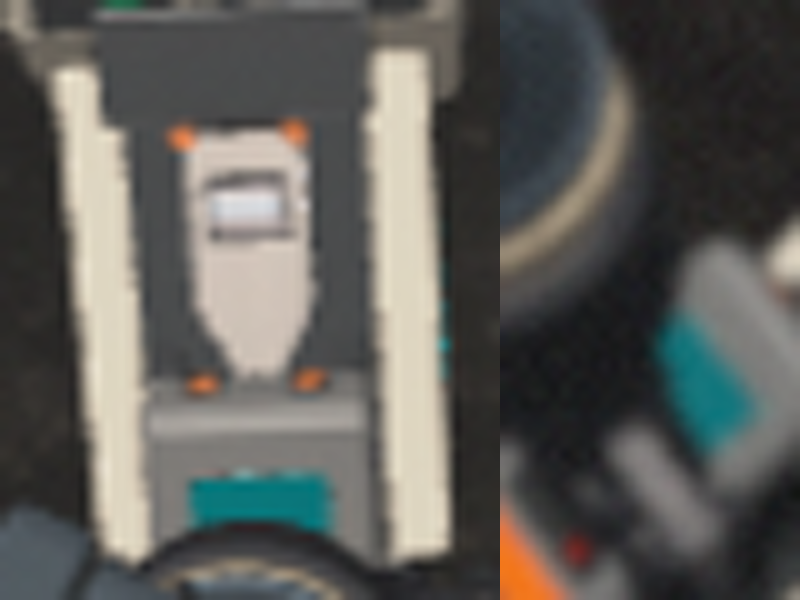

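The pack's leading edge and teal label (y≈478) land within about 1 px of the model, so I know the pack pose well. Contact came 9 mm early, so I'm triangulating single points to check the deck height.

```bash
python3 - <<'E'
from h import *
N=["footL","footR","tip","termL","termR","catch"]
a=px([(499,549),(633,543),(555,437),(510,292),(576,289),(549,335)],200,110,6,340)
b=px([(78,484),(145,570),(187,440),(260,299),(291,336),(252,358)],220,90,5)
R=SR(YAW)
for n,u,v in zip(N,a,b):
    f=lambda X:np.concatenate([proj("top",X[None])[0]-u,proj("side",X[None])[0]-v])
    r=least_squares(f,[.6,0,.05]);print(n,r.x.round(4),"shoe mm",(R.inv().apply(r.x-SO)*1e3).round(1),r.fun.round(1))
E
```

```text
footL [0.5386 0.0112 0.0235] shoe mm [-83.6  28.9   3.4] [-0.1  0.3  0.3 -0. ]
footR [ 0.5425 -0.0471  0.0189] shoe mm [-85.3 -29.5  -0.9] [ 0.  -0.1 -0.1  0. ]
tip [ 0.5856 -0.0151  0.0597] shoe mm [-26.   0.  12.] [ 0.1 -0.3 -0.3  0. ]
termL [ 0.6364 -0.      0.1209] shoe mm [49.3 12.3 39.2] [ 0.1 -0.1 -0.2  0. ]
termR [ 0.6378 -0.0256  0.1199] shoe mm [ 48.7 -13.4  38.4] [ 0.  -0.1 -0.1  0. ]
catch [ 0.6229 -0.0144  0.1   ] shoe mm [26.4 -1.3 28.2] [ 0.1 -0.3 -0.3  0.1]
```

```bash
cat >> h.py <<'E'
SO=SO+SR(YAW).apply([.003,-.0005,.0085])
def rep():
    R=SR(YAW);s=sense();print(round(s["t"],2),"pack in shoe mm",(R.inv().apply(s["tcp_pos"]-sc(0,0))*1e3).round(2),"F",R.inv().apply(s["wrist_force"]).round(1),"M",R.inv().apply(s["wrist_torque"]).round(2),"w",round(s["width"],4),"rot",s["tool_rot"].round(2))
E
python3 - <<'E'
from h import *
rep()
for x in(-.05,-.035,-.02):
    h=manip.line_to(sc(x,.0005),max_speed=.03,stop_force=12);rep()
    if h:break
im=np.hstack([cv2.resize(vision.read_camera(n)[y:y+75,x:x+50],(400,600),interpolation=cv2.INTER_CUBIC) for n,x,y in(("top",210,140),("side",230,130))])
cv2.imwrite("pics/g4.png",im)
E
```

```text
7.83 pack in shoe mm [-68.29   0.72   0.39] F [ 0.1 -1.3  2. ] M [-0.19  0.18  0.08] w 0.0551 rot [ 179.94    9.83 -176.83]
8.6 pack in shoe mm [-49.31  -0.08   0.43] F [-0.2  0.5  0.3] M [ 0.02  0.24 -0.05] w 0.0552 rot [ 179.94    9.85 -176.82]
9.25 pack in shoe mm [-34.3   -0.16   0.48] F [-0.8 -0.9 -1.1] M [-0.05  0.18  0.03] w 0.055 rot [ 179.94    9.85 -176.82]
9.9 pack in shoe mm [-23.1    1.02   1.61] F [-6.5  0.8  4.5] M [-0.05  0.91  0.01] w 0.0553 rot [ 179.79    9.34 -176.8 ]
```

View pics/g4.png

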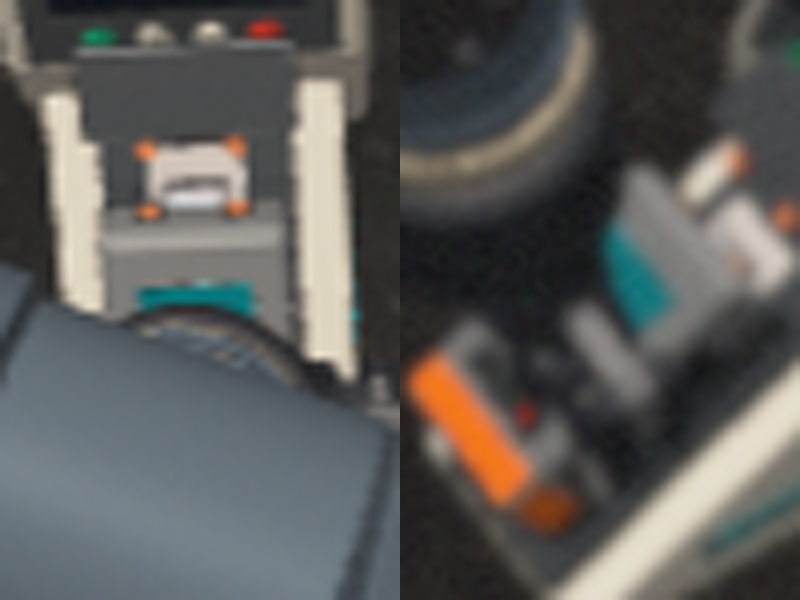

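The pack sits straight over the rail and its front, at (150–240,210), is reaching the catch. The terminals at (145,150) and (235,147) are still about 24 mm ahead. The 6.5 N resistance is the catch, so I keep pushing.

```bash
python3 - <<'E'
from h import *
for x in(-.012,-.006,-.001,.003,.006):
    h=manip.line_to(sc(x,.0),max_speed=.03,stop_force=30);rep()
    if h:break
E
```

```text
10.42 pack in shoe mm [-16.42   1.53   1.47] F [-7.4  0.9  6.2] M [ 0.03  1.13 -0.06] w 0.0551 rot [ 179.73    9.17 -176.79]
10.77 pack in shoe mm [-4.97 -0.04  0.47] F [0.5 0.3 6.6] M [ 0.1   0.32 -0.02] w 0.0549 rot [ 179.93    9.86 -176.82]
11.08 pack in shoe mm [-1.41  0.18  0.43] F [-2.8  0.4  4.8] M [-0.11  0.73 -0.04] w 0.0552 rot [ 179.88    9.67 -176.84]
11.37 pack in shoe mm [-0.74  0.34  0.64] F [-8.3 -2.7  5.1] M [-0.57  1.27  0.15] w 0.0554 rot [ 179.83    9.28 -176.8 ]
11.62 pack in shoe mm [-0.49  0.4   0.99] F [-11.7  -5.7   5.6] M [-0.96  1.8   0.21] w 0.0552 rot [ 179.78    8.94 -176.77]
```

```bash
python3 - <<'E'
from h import *
print(manip.line_to(sc(.014,.0),max_speed=.03,stop_force=20));rep()
for x in(0,-.004,-.008):manip.line_to(sc(x,.0),max_speed=.03);rep()
im=np.hstack([cv2.resize(vision.read_camera(n)[y:y+75,x:x+50],(400,600),interpolation=cv2.INTER_CUBIC) for n,x,y in(("top",210,125),("side",245,115))])
cv2.imwrite("pics/g5.png",im)
E
```

```text
False
12.03 pack in shoe mm [0.05 0.51 1.92] F [-22.2 -10.9   7.1] M [-1.92  3.38  0.6 ] w 0.0555 rot [ 179.67    8.02 -176.71]
12.65 pack in shoe mm [-1.13  0.34  0.44] F [-3.8 -0.3  4.5] M [-0.22  0.76  0.  ] w 0.0556 rot [ 179.87    9.6  -176.81]
12.93 pack in shoe mm [-1.62  0.13  0.43] F [2.6 3.2 7.5] M [ 0.31  0.44 -0.09] w 0.0552 rot [ 179.94   10.   -176.82]
13.22 pack in shoe mm [-2.08 -0.11  0.69] F [ 8.   5.2 12.8] M [ 0.89 -0.08 -0.34] w 0.0552 rot [-180.     10.41 -176.87]
```

View pics/g5.png

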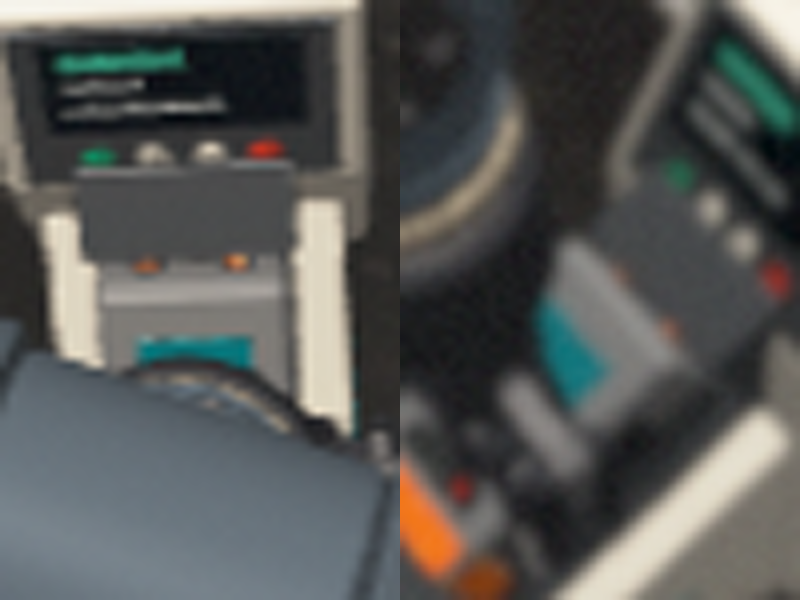

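The pack's front is against the stop with the contacts covering the terminals at (147,263) and (237,261). It holds against an 8 N pull-back, so the catch is in. Now I release and back off.

```bash
python3 - <<'E'
from h import *
manip.line_to(sc(-.0025,.0),max_speed=.03);rep()
move_gripper(.085);rep()
s=sense();R=Ro.from_euler('xyz',s["tool_rot"],degrees=True)
manip.line_to(s["tcp_pos"]-R.apply([0,0,.13]),max_speed=.12);st()
manip.goto([.40,.12,.3],rpy(PK*FL));st()
im=np.hstack([cv2.resize(vision.read_camera(n)[y:y+100,x:x+66],(400,600),interpolation=cv2.INTER_CUBIC) for n,x,y in(("top",205,115),("side",230,110))])
cv2.imwrite("pics/g6.png",im)
E
```

```text
13.65 pack in shoe mm [-1.29 -0.02  0.39] F [0.6 1.9 8.6] M [0.11 0.57 0.05] w 0.0553 rot [ 179.95    9.87 -176.79]
14.06 pack in shoe mm [-2.19 -0.2  -0.35] F [-0.9 -0.1 -0.1] M [0.03 0.07 0.01] w 0.0849 rot [ 179.92    9.8  -176.84]
15.29 [ 0.5603 -0.0173  0.2198] [ 179.89    9.69 -176.84] F [ 0.8  0.2 -1.2] M [0.   0.1  0.05] w 0.085 0.0
16.2 [0.4004 0.1197 0.2994] [-179.99  -19.98  176.51] F [0.2 0.  0.5] M [-0.03 -0.13  0.01] w 0.0851 0.0
```

View pics/g6.png

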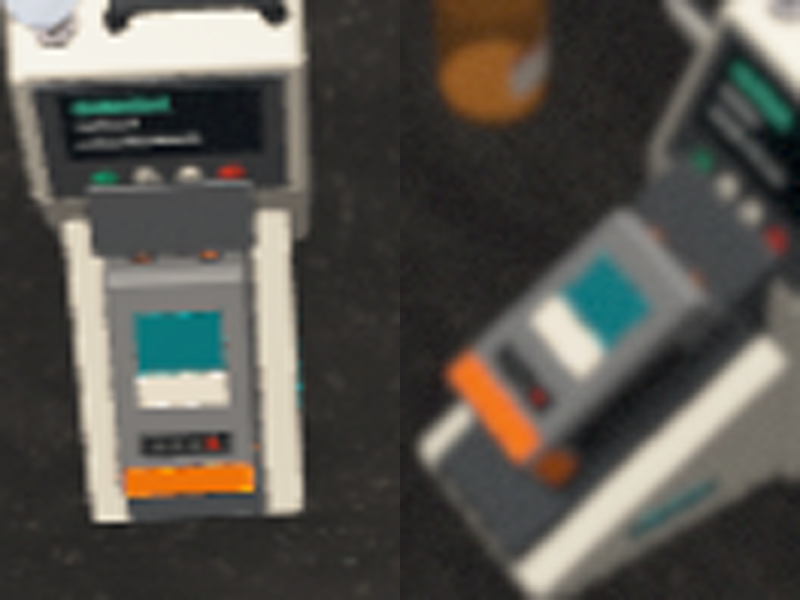

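The pack stays up against the stop with the robot clear: its front is at y≈260 and its orange rear at (190,480). It has not slid back, so I'm handing in.

```bash
python3 -c "
from plant import workorder
print(workorder.job_done())"
```

```text
the job is handed in; nothing more can be done
None
```

The battery pack is home on the shoe and held by the catch: it resisted an 8 N pull-back and stayed put after release. The arm is clear, the timer and bottles were left alone, and the job was handed in at about 16 s.

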